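# Take a wiring duct out of a control enclosure

## Robot

A 7-joint arm with a two-finger parallel gripper is mounted at the origin on the work surface. World frame = base frame: x ahead of the robot, y to its left, z up, the work surface at z = 0. Lengths are in mm, angles in rad, forces in N, time in s.
With the tool pointing down it reaches from about 425 to 950 mm from the base axis. Payload 16.7 kg.
Tool frame: the origin (TCP) lies midway between the tips of the shut fingers; the grasp point (between the pads) lies 19 mm behind it (arm.grip_depth is the distance from the TCP to the grasp point, in mm); z points along the fingers, y is the direction in which the jaws open and shut (so a half turn about z gives the same grasp; the last joint's range is limited). The gripper opens to 94 mm and grips with 3 to 60 N. Pads are 16 mm wide; open, the fingers measure 119 mm over their backs; the gripper's body (75 mm by 177 mm) begins 78 mm behind the grasp point.
Start: joints at [1.135, 0.426, 0.074, 1.606, -0.034, 1.111, -0.067], TCP at [190.916, -647.399, 205.467] pointing down, gripper open.
Joint ranges: [-2.85, 2.85], [-0.5, 2.14], [-1.23, 1.37], [0.21, 2.46], [-1.02, 4.16], [0.16, 2.05], [-2.73, 2.73]. Speed limits (rad/s): [1.89, 1.89, 2.39, 2.39, 3.01, 3.01, 3.01].

## Interface

Orientations are given as a unit quaternion [w, x, y, z].
In Python, from station import arm, viewer gives the robot as it stands.
- The arm moves only by the tool apply_moves, never from a script. Its argument "moves" is a list that holds one entry, the list of rows, each a list of 7 numbers: the turn, a rotation vector about the tool's x, y, z in units of 6 degrees (1.0 is 6 degrees), then the shift along the tool's x, y, z in units of 40 mm (1.0 is 40 mm), then the finger opening in mm, from 0 to 94. A call has 1 to 8 rows; each row shifts and turns the pose as measured when the row begins, along the tool's axes as they then stand; what a row does not reach is not made up. A row lasts 1/12 s, in which the tool goes at most 41.7 mm and 7.16 degrees, less where a joint would pass 70% of its speed; a pose out of reach is approached as far as the arm can. A call is refused whole if a number of a shift passes 1 or a number of a turn 1, either way. A call with a gripper value outside its range is refused whole. The fingers move at their own pace and stop on an object; "squeeze" is the grip in N (left out, the last holds). Time passes only in rows, so rows that do not move let the fingers close. It gives the time, the measured TCP pose, the force and the opening at its end, in the units of the state.
- arm.state(): the state, without advancing time (a new reading comes with each control period).
- viewer.get_image(name): name is "scene" or "top"; returns (picture, depth): 420x560x3 uint8, blue, green, red; 420x560 float32, mm along the optical axis (not along the pixel's ray), 0 where there is no reading.
- viewer.camera_params(name): a dict with "K" (3x3 intrinsics, pixels), "R" (3x3) and "t" (3): a world point X has camera coordinates R X + t. Camera axes: x right, y down, z forward; pixel columns grow to the right and rows downward; lengths in mm; the calibration is good to about 2 mm. A picture is of the moment at which its call begins. camera_params takes no time and is no camera call.
- arm.close_job(): hands the job in, once; it reports no verdict.
Trained networks look in the newest picture that a camera, given by its name, has taken for a name from the list of things; names that differ only in an ending like _2 or _b are one class to them, and where a whole thing is asked for, a point or a joint stands for the part that bears it (a point fixed in the world has none). Each returns a list of dicts, best first, with "conf" (0 to 1); they miss things now and then, are a little off and sometimes report something else, mostly with a low value. They report only what shows in the picture. A call takes as long as a camera call.
- viewer.masks_of(camera, name): "mask" (420x560 bool, what is visible of it) and "centre" ([column, row] in pixels, amid what is visible of it).
The state is a dict: "time_s": time; "qpos": joint angles; "joint_vel": joint speeds; "joint_efforts": joint torques, N m; "tool_pos": TCP position; "orientation": TCP orientation; "force": force on the tool from outside, world axes, zero at the start; "moment": the same for the moment, N m; "grip_width": finger opening in mm.
Only numpy, scipy, OpenCV 4.12 (cv2) and the standard library are available. Lean on these libraries where they do the work, as an engineer would, in place of code of your own. Each camera call takes 0.05 s, during which the arm holds its last target.

## Task

The open control enclosure lies on its back on the bench, and the long slotted wiring duct between its two rows of devices has been unscrewed, its cover clipped on. It is longer than the opening, so tilt it and thread it out end first, without forcing it against the enclosure's walls, flange or devices and without disturbing the other things on the bench. Finish still holding it in the gripper, level, cover side up and at rest, a hand's breadth clear above the enclosure, ready for me to take.

Things in the scene. Friction and masses are not known exactly. Their poses are not given: they have to be found in the camera images.
- enclosure: Grey sheet-steel enclosure, fixed, lying on its back, open side up: 320 mm along its x, 420 mm along its y, 100 mm high. Origin: centre of its underside, on the bench; z up. Walls 4 mm, so 312 x 412 mm inside.
- shell: The enclosure's four walls, the flange round its opening and the two rows of devices, one rigid piece with the enclosure; origin and axes as the enclosure's.
- opening (a point): Centre of the enclosure's opening, 100 mm above the bench; axes as the enclosure's. The opening is 344 mm along y and 268 mm along x. Round it a 3 mm thick flange (top at 100 mm, underside at 97 mm) turns inwards, 34 mm past the inner faces of both end walls (y) and 22 mm past those of both side walls (x).
- lane (a point): Centre of the top of the mounting plate in the enclosure, 17 mm above the bench; axes as the enclosure's. A free lane 140 mm wide in x runs the whole length in y between two fixed rows of devices, each 306 mm long: white circuit breakers at x = +70 to +152 mm, up to 92 mm above the bench, and terminal blocks at x = -117 to -70 mm, up to 65 mm.
- duct_mid (a point): Centre, half-way up, of the loose grey slotted duct: a stiff straight closed channel with its smooth cover on top (+z), 360 mm long (its y), 30 wide (x), 60 high (z), 110 to 225 g, balanced at its middle. It starts standing on the mounting plate in the lane, within 2 degrees of the enclosure's y, both ends under the flange, 45 mm or more free at each side. Grip it across its width from above.
- duct_end_a (a point): Centre of the duct's end face at its own +y end, half-way up; axes as the duct's.
- duct_end_b (a point): Centre of the duct's end face at its own -y end, half-way up; axes as the duct's.
- screwdriver: Loose screwdriver lying on the bench beyond the enclosure's -y end. To be left alone.
- contactor: Loose contactor, 75 x 45 x 79 mm, grey and black, standing on the bench beyond the enclosure's +y end. Origin: centre of its underside. To be left alone.
- meter: Loose black multimeter, 155 x 78 x 32 mm, lying on the bench beyond the enclosure's +y end. Origin: centre of its underside. To be left alone.
- screw_tray: Small loose open steel tray with screws, 75 x 100 x 28 mm, on the bench beyond the enclosure's -y end. Origin: centre of its underside. To be left alone.

How it is judged (in metres and radians):
On the way:
1. one end of the duct is lifted out through the opening while the other end is still down inside (((height (world z) of duct_end_a above 0.12 m and height (world z) of duct_end_b below 0.085 m) or (height (world z) of duct_end_b above 0.12 m and height (world z) of duct_end_a below 0.085 m))), for 0.2 s.
At the end, for the whole second after the job is handed in: The gripper still holds the duct: level within 0.12 rad and cover up, both end centres over 175 mm above the bench (underside 45 mm or more above the enclosure), its middle within 200 mm horizontally of the opening's centre, not touching the enclosure, slower than 0.03 m/s (height (world z) of each of duct_end_a, duct_end_b above 0.175 m and angle between duct_mid's own z axis and vertical below 0.12 rad and horizontal distance between duct_mid and opening below 0.2 m and contact force between duct and the fingers above 2 N and contact force between duct and enclosure below 0.1 N and linear speed of duct below 0.03 m/s); the arm keeps its last pose, push and grip.
It fails at once if the duct is forced against the enclosure's walls, flange or devices (more than 20 N) (contact force between duct and shell above 20 N).
It fails at once if a bystander on the bench is disturbed (moved more than 20 mm) (distance of any of screwdriver, contactor, meter, screw_tray from where it was at the start of the episode above 0.02 m).
It also fails if it takes over 38 s, if anything falls off the work surface, if the arm or the gripper's body presses on something with over 40 N, if the wrist force passes 120 N, or if a joint passes its speed limit or range.

## Working session

There is one attempt and no reset: what is moved stays moved. The work goes in short steps, Python scripts to look and compute and a tool call to move; the robot and the scene stay as the last step left them, time stands still between calls to the robot, and variables do not carry over. Pictures are saved under pics/ and viewed, and the job is handed in when it is done.

Besides the shell and the picture viewer there is one more tool, called as name(argument=value, ...) on one line, values as JSON. apply_moves: Moves the arm, as the interface text tells. Its arguments: {"type":"object","properties":{"moves":{"type":"array","items":{"type":"array","items":{"type":"array","items":{"type":"number"}}}},"squeeze":{"type":"number"}},"required":["moves"]}

```bash
ls; mkdir -p pics; python3 - <<'E'
from station import arm, viewer
import cv2,numpy as np
print(arm.state())
for n in ("scene","top"):
    im,d=viewer.get_image(n); cv2.imwrite(f"pics/{n}0.png",im); np.save(f"{n}0.npy",d)
    print(viewer.camera_params(n))
E
```

```text
pics
{'time_s': 0.0, 'qpos': array([ 1.13447931,  0.42671538,  0.0738774 ,  1.60661066, -0.03409341,
        1.11079951, -0.06707449]), 'joint_vel': array([ 6.56263910e-04,  1.19619335e-03, -4.31527289e-04,  1.14811527e-03,
       -6.75810366e-04, -5.86361522e-04,  4.25999398e-05]), 'joint_efforts': array([-1.12169389e-03, -9.35804200e+01,  3.66585709e+00, -4.54191041e+01,
       -4.89101897e-02,  2.00897263e-02,  7.06687615e-05]), 'tool_pos': array([ 190.78461604, -647.01731031,  204.78588939]), 'orientation': array([-6.19707319e-04,  9.89736373e-01,  1.42903835e-01, -1.44901634e-04]), 'force': array([-0.32648163, -0.18397147,  0.28745528]), 'moment': array([-0.03860848,  0.01398678,  0.00509985]), 'grip_width': 94.24754717665321}
{'K': array([[431.64202033,   0.        , 288.04750702],
       [  0.        , 431.64202033, 209.17968321],
       [  0.        ,   0.        ,   1.        ]]), 'R': array([[-0.1980646 ,  0.98017775, -0.00469009],
       [ 0.64994942,  0.12775064, -0.74916321],
       [-0.73371395, -0.15143103, -0.66236884]]), 't': array([  61.10104576, -278.88286159, 1544.25759132])}
{'K': array([[459.04690076,   0.        , 278.26604064],
       [  0.        , 459.04690076, 210.28474064],
       [  0.        ,   0.        ,   1.        ]]), 'R': array([[ 0.02837047, -0.99908029,  0.03215109],
       [-0.99740456, -0.03042293, -0.06525791],
       [ 0.06617602, -0.03021624, -0.99735035]]), 't': array([   9.09228627,  514.30783155, 1071.47946864])}
```

View pics/scene0.png

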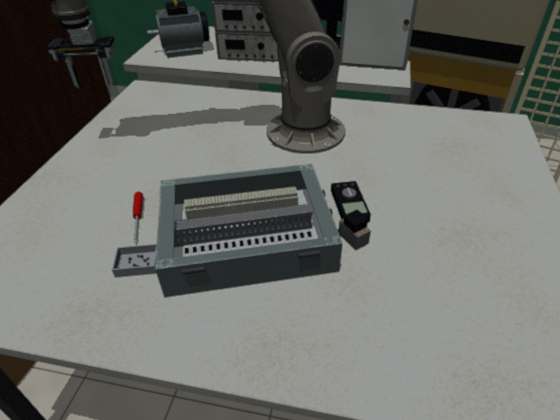

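View pics/top0.png

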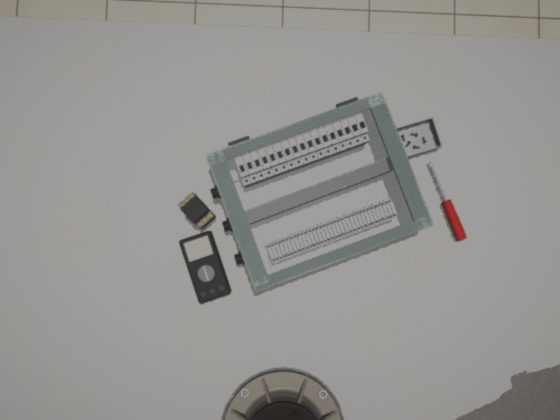

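```bash
cat > h.py <<'E'
import numpy as np, cv2
from station import arm, viewer
def cloud(n,d,mask=None):
    p=viewer.camera_params(n); K,R,t=p["K"],p["R"],p["t"]
    m=(d>0) if mask is None else (mask&(d>0))
    v,u=np.nonzero(m); z=d[v,u]
    c=np.stack([(u-K[0,2])*z/K[0,0],(v-K[1,2])*z/K[1,1],z],1)
    return (c-t)@R, u, v
E
python3 - <<'E'
from h import *
for n in ("top","scene"):
    d=np.load(n+"0.npy")
    for name in ("enclosure","duct_mid","contactor","meter","screw_tray","screwdriver"):
        r=viewer.masks_of(n,name)
        for q in r[:2]:
            P,u,v=cloud(n,d,q["mask"])
            print(n,name,round(q["conf"],2),np.round(q["centre"]),q["mask"].sum(),np.round(np.percentile(P,[2,50,98],axis=0)).tolist() if len(P) else None)
        if r and name in("enclosure","duct_mid"): np.save(f"m_{n}_{name}.npy",r[0]["mask"])
E
```

```text
top enclosure 0.71 [319. 198.] 25675 [[369.0, -280.0, 13.0], [559.0, -63.0, 68.0], [747.0, 153.0, 103.0]]
top duct_mid 0.69 [316. 192.] 2053 [[490.0, -219.0, 68.0], [556.0, -61.0, 77.0], [627.0, 89.0, 81.0]]
top contactor 0.74 [198. 209.] 769 [[470.0, 177.0, -1.0], [503.0, 209.0, 76.0], [541.0, 250.0, 82.0]]
top meter 0.96 [205. 264.] 2352 [[303.0, 140.0, 4.0], [377.0, 190.0, 32.0], [450.0, 241.0, 41.0]]
top meter 0.62 [422. 138.] 1192 [[660.0, -358.0, -1.0], [704.0, -318.0, 4.0], [744.0, -268.0, 29.0]]
top screw_tray 0.83 [422. 138.] 1174 [[659.0, -357.0, -1.0], [704.0, -316.0, 4.0], [742.0, -268.0, 29.0]]
top screwdriver 0.68 [452. 217.] 598 [[458.0, -422.0, -1.0], [515.0, -389.0, 21.0], [630.0, -343.0, 28.0]]
scene enclosure 0.87 [243. 238.] 16413 [[355.0, -276.0, 4.0], [632.0, -55.0, 69.0], [774.0, 173.0, 101.0]]
scene duct_mid 0.85 [243. 224.] 3437 [[494.0, -219.0, 17.0], [567.0, -67.0, 58.0], [637.0, 95.0, 78.0]]
scene contactor 0.69 [354. 231.] 946 [[479.0, 179.0, 2.0], [522.0, 218.0, 49.0], [547.0, 254.0, 80.0]]
scene meter 0.81 [348. 201.] 944 [[309.0, 138.0, 9.0], [381.0, 187.0, 31.0], [448.0, 243.0, 42.0]]
scene screw_tray 0.68 [243. 238.] 16355 [[356.0, -276.0, 6.0], [631.0, -55.0, 69.0], [773.0, 173.0, 101.0]]
scene screw_tray 0.66 [137. 260.] 1229 [[654.0, -356.0, -0.0], [696.0, -309.0, 8.0], [747.0, -250.0, 28.0]]
scene screwdriver 0.84 [141. 205.] 238 [[465.0, -416.0, 5.0], [517.0, -386.0, 22.0], [578.0, -363.0, 27.0]]
```

```bash
python3 - <<'E'
from h import *
for n in("top","scene"):
    d=np.load(n+"0.npy")
    m=np.load(f"m_{n}_enclosure.npy"); m=cv2.dilate(m.astype(np.uint8),np.ones((5,5)))>0
    P,u,v=cloud(n,d,m)
    F=P[abs(P[:,2]-100)<4]
    print(n,"flange",len(F),np.median(F[:,2]))
    # clean outliers, robust rect via trimmed: 
    r=cv2.minAreaRect(F[:,:2].astype(np.float32)); print(r)
    from scipy.optimize import minimize
    # maximize: points inside annulus: outer 320x420, inner 268x344
    def cost(p):
        c,s=np.cos(p[2]),np.sin(p[2]); q=F[:,:2]-p[:2]
        x=q[:,0]*c+q[:,1]*s; y=-q[:,0]*s+q[:,1]*c
        out=np.maximum(np.maximum(abs(x)-160,abs(y)-210),0)
        inn=np.maximum(np.minimum(134-abs(x),172-abs(y)),0)
        return np.mean(np.minimum(out,15)**2+np.minimum(inn,15)**2)
    best=min((minimize(cost,[r[0][0]+dx,r[0][1]+dy,a],method="Nelder-Mead",options=dict(xatol=1e-4,fatol=1e-6)) for a in(0.2,.28,.35) for dx in(-4,4) for dy in(-4,4)),key=lambda k:k.fun)
    print("enc",best.x,best.fun)
    D,u,v=cloud(n,d,np.load(f"m_{n}_duct_mid.npy"))
    T=D[abs(D[:,2]-77)<3]; print("duct",len(T),np.median(T[:,2]),cv2.minAreaRect(T[:,:2].astype(np.float32)))
    mu=T[:,:2].mean(0); w,V=np.linalg.eigh(np.cov((T[:,:2]-mu).T)); e=V[:,1]*np.sign(V[1,1]); 
    k=np.array([e[1],-e[0]]); s=(T[:,:2]-mu)@k; l=(T[:,:2]-mu)@e
    print(mu,"ang",np.arctan2(-e[0],e[1]),"width pct",np.percentile(s,[1,50,99]),"len",np.percentile(l,[0,1,99,100]))
    b=best.x; ex=np.array([np.cos(b[2]),np.sin(b[2])]); ey=np.array([-ex[1],ex[0]])
    print("duct in enc frame: x",(mu-b[:2])@ex,"y",(mu-b[:2])@ey)
E
```

```text
top flange 8485 99.77604242489711
((556.8804321289062, -63.309783935546875), (322.1114501953125, 420.98980712890625), 21.90550422668457)
enc [ 5.55835046e+02 -6.31049674e+01  3.82824809e-01] 0.16108932257260652
duct 1761 76.92956624188669 ((558.7028198242188, -64.85063171386719), (30.727554321289062, 348.7245788574219), 22.395233154296875)
[557.54364819 -63.01498014] ang 0.39180950851192253 width pct [-1.45623028e+01  1.41257231e-02  1.46842538e+01] len [-176.50879065 -172.30343943  167.62774507  172.23161372]
duct in enc frame: x 1.6185355643854418 y -0.5547616908816739
scene flange 4901 99.21221265009454
((555.0261840820312, -62.07830810546875), (327.1985168457031, 420.924072265625), 21.83755111694336)
enc [ 5.56285531e+02 -6.17099703e+01  3.81927589e-01] 0.07242642326307071
duct 1137 76.18137882841339 ((559.1620483398438, -61.35899353027344), (36.398197174072266, 346.3648376464844), 22.132736206054688)
[560.49696236 -63.59885474] ang 0.39244366982322504 width pct [-16.94864451   0.33586386  15.5555978 ] len [-170.56860785 -167.8977356   171.35488689  175.77597158]
duct in enc frame: x 3.203983136304029 y -3.322428426847927
```

```bash
python3 - <<'E'
from h import *
print([a for a in dir(arm) if a[0]!='_'],[a for a in dir(viewer) if a[0]!='_'])
E0=np.array([556,-62.5]);a=.3825
ex=np.array([np.cos(a),np.sin(a)]); ey=np.array([-ex[1],ex[0]])
for n in("top","scene"):
    d=np.load(n+"0.npy"); im=cv2.imread(f"pics/{n}0.png")
    P,u,v=cloud(n,d); x=(P[:,:2]-E0)@ex; y=(P[:,:2]-E0)@ey
    for sgn in(1,-1):
        m=(abs(x-2)<30)&(y*sgn>160)&(y*sgn<207)&(P[:,2]<93)&(P[:,2]>10)
        o=np.lexsort((u[m],v[m]))
        print(n,sgn); print(np.c_[u[m],v[m],x[m],y[m],P[m,2]][o].round().astype(int).tolist())
im=cv2.imread("pics/scene0.png")[160:300,150:350]; im=cv2.resize(im,None,fx=4,fy=4,interpolation=cv2.INTER_CUBIC); cv2.imwrite("pics/scenecrop.png",cv2.convertScaleAbs(im,alpha=1.6))
E
```

```text
['MotionError', 'close_job', 'grip_depth', 'state'] ['camera_params', 'get_image', 'masks_of']
top 1
[[246, 205, 31, 164, 18], [247, 205, 30, 161, 21], [243, 206, 31, 171, 18], [244, 206, 31, 169, 11], [245, 206, 30, 167, 18], [246, 206, 29, 164, 16], [247, 206, 28, 162, 16], [243, 207, 29, 172, 16], [244, 207, 28, 170, 19], [245, 207, 28, 167, 17], [246, 207, 27, 165, 19], [247, 207, 26, 163, 15], [248, 207, 25, 161, 18], [243, 208, 27, 173, 20], [244, 208, 26, 170, 16], [245, 208, 25, 168, 18], [246, 208, 25, 166, 18], [247, 208, 24, 164, 19], [248, 208, 23, 162, 17], [244, 209, 24, 171, 19], [245, 209, 23, 169, 19], [246, 209, 22, 167, 19], [247, 209, 22, 165, 17], [248, 209, 21, 162, 18], [244, 210, 22, 172, 16], [245, 210, 21, 170, 18], [246, 210, 16, 167, 77], [247, 210, 15, 165, 76], [248, 210, 14, 163, 80], [249, 210, 13, 161, 77], [245, 211, 15, 170, 75], [246, 211, 14, 168, 77], [248, 211, 12, 163, 77], [249, 211, 11, 161, 77], [245, 212, 12, 171, 75], [246, 212, 12, 168, 75], [247, 212, 11, 166, 74], [248, 212, 10, 164, 75], [249, 212, 9, 162, 76], [250, 212, 8, 160, 76], 
[... 21744 characters left out ...]
176, 248, 21, -181, 16], [177, 248, 23, -178, 17], [178, 248, 22, -176, 16], [179, 248, 25, -173, 18], [180, 248, 24, -171, 17], [181, 248, 24, -168, 17], [182, 248, 23, -166, 15], [183, 248, 24, -163, 16], [174, 249, 23, -186, 16], [175, 249, 20, -184, 12], [176, 249, 24, -181, 16], [177, 249, 27, -178, 18], [178, 249, 25, -176, 16], [179, 249, 26, -173, 16], [180, 249, 27, -171, 16], [181, 249, 29, -168, 18], [182, 249, 27, -166, 16], [183, 249, 28, -163, 16], [174, 250, 27, -186, 16], [175, 250, 28, -183, 17], [176, 250, 28, -181, 16], [177, 250, 30, -178, 18], [178, 250, 29, -176, 16], [180, 250, 30, -171, 16], [182, 250, 31, -166, 16], [183, 250, 32, -163, 16], [174, 251, 29, -186, 14]]
```

View pics/scenecrop.png

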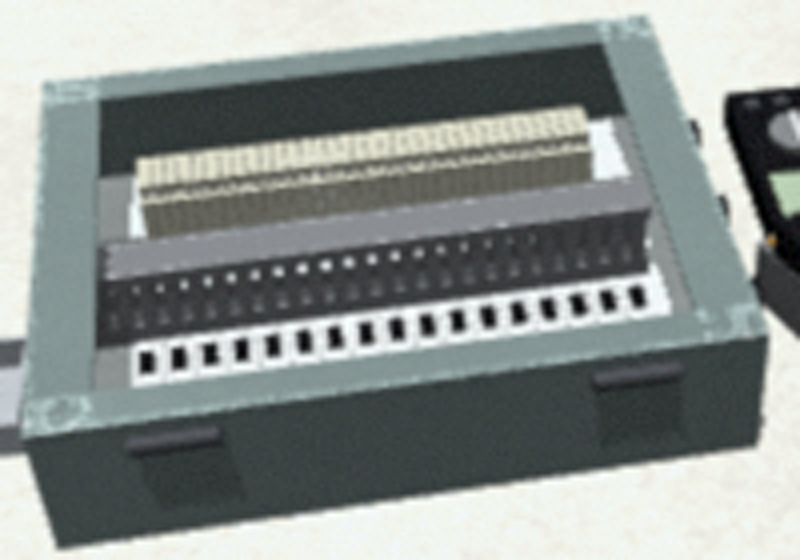

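```bash
cat >> h.py <<'E'
from scipy.spatial.transform import Rotation as Ro
E0=np.array([556,-62.5]);EA=.3825
ex=np.array([np.cos(EA),np.sin(EA)]); ey=np.array([-ex[1],ex[0]])
def pose():
    s=arm.state(); q=s["orientation"]; return np.array(s["tool_pos"]),Ro.from_quat([q[1],q[2],q[3],q[0]]),s
def Rt(yaw,pitch=0):
    # tool x along heading yaw raised by pitch, z down
    R=np.array([[np.cos(yaw),np.sin(yaw),0],[np.sin(yaw),-np.cos(yaw),0],[0,0,-1]]).T
    R=np.stack([[np.cos(yaw),np.sin(yaw),0],[np.sin(yaw),-np.cos(yaw),0],[0,0,-1]],1)
    return Ro.from_matrix(R)*Ro.from_rotvec([0,-pitch,0])
def rows(way,width,n0=8,smax=.95,amax=.95,p=None,R=None):
    """way: list of (pos,Rot,nrows). prints rows"""
    if p is None: p,R,_=pose()
    out=[]
    for (tp,tR,n) in way:
        rv=(R.inv()*tR).as_rotvec()
        for i in range(n):
            pn=p+(np.array(tp)-p)/(n-i)
            dR=Ro.from_rotvec((R.inv()*tR).as_rotvec()/(n-i))
            sh=R.inv().apply(pn-p)/40; tu=np.degrees(dR.as_rotvec())/6
            r=np.round(np.r_[tu,sh],2); out.append(r.tolist()+[width])
            R=R*Ro.from_rotvec(np.radians(r[:3]*6)); p=p+ (R*Ro.from_rotvec(np.radians(r[:3]*6)).inv()).apply(r[3:]*40)
    print(len(out),"max",np.abs(np.array(out)[:,:6]).max())
    for i in range(0,len(out),8): print(str([[round(x,2) for x in r] for r in out[i:i+8]]).replace(" ",""))
def show():
    p,R,s=pose(); m=R.as_matrix()
    print("t",round(s["time_s"],2),"p",p.round(1),"xyaw",round(np.arctan2(m[1,0],m[0,0]),3),"pitch",round(np.arcsin(m[2,0]),3),"roll z",m[:,1].round(3),"F",s["force"].round(1),"M",s["moment"].round(2),"w",round(s["grip_width"],1),"q",s["qpos"].round(2))
    d=p-0; q=(p[:2]-E0); print("enc xy",(q@ex).round(1),(q@ey).round(1))
DUCT=np.array([560.1,-67.3]); DY=.392+np.pi/2
E
python3 - <<'E'
from h import *
rows([([*DUCT,175],Rt(DY),20)],60)
E
```

```text
20 max 0.86
[[0.0,-0.0,-0.8,0.65,-0.57,0.04,60],[0.0,-0.0,-0.8,0.69,-0.51,0.04,60],[0.0,-0.0,-0.8,0.73,-0.45,0.04,60],[0.0,-0.0,-0.8,0.77,-0.39,0.04,60],[0.0,-0.0,-0.8,0.8,-0.32,0.04,60],[0.0,-0.0,-0.8,0.82,-0.25,0.04,60],[0.0,-0.0,-0.8,0.84,-0.18,0.04,60],[0.0,-0.0,-0.8,0.85,-0.11,0.04,60]]
[[0.0,-0.0,-0.8,0.86,-0.04,0.04,60],[0.0,-0.0,-0.8,0.86,0.03,0.04,60],[0.0,-0.0,-0.8,0.85,0.1,0.04,60],[0.0,-0.0,-0.8,0.84,0.17,0.04,60],[0.0,-0.0,-0.8,0.82,0.25,0.04,60],[0.0,-0.0,-0.8,0.8,0.31,0.03,60],[0.0,-0.0,-0.8,0.77,0.38,0.04,60],[0.0,-0.0,-0.8,0.74,0.44,0.03,60]]
[[0.0,-0.0,-0.8,0.7,0.5,0.04,60],[0.0,-0.0,-0.8,0.65,0.56,0.03,60],[0.0,-0.0,-0.8,0.61,0.61,0.04,60],[0.0,-0.0,-0.81,0.55,0.67,0.03,60]]
```

apply_moves(moves=[[[0,0,-0.8,0.65,-0.57,0.04,60],[0,0,-0.8,0.69,-0.51,0.04,60],[0,0,-0.8,0.73,-0.45,0.04,60],[0,0,-0.8,0.77,-0.39,0.04,60],[0,0,-0.8,0.8,-0.32,0.04,60],[0,0,-0.8,0.82,-0.25,0.04,60],[0,0,-0.8,0.84,-0.18,0.04,60],[0,0,-0.8,0.85,-0.11,0.04,60]]])

```text
time_s: 1.37
tool_pos: [336.3, -411.2, 191.3]
orientation: [0.002, 0.884, 0.467, -0.002]
force: [1.0, -1.1, -0.1]
grip_width: 60.1
```

```bash
python3 - <<'E'
from h import *
show()
rows([([*DUCT,175],Rt(DY),13)],60)
E
```

```text
t 1.37 p [ 336.3 -411.2  191.3] xyaw 0.973 pitch -0.005 roll z [ 0.826 -0.563  0.001] F [ 1.  -1.1 -0.1] M [-0.06 -0.09  0.01] w 60.1 q [ 0.91  0.21 -0.17  1.94  0.05  1.    0.12]
enc xy -334.0 -241.5
13 max 0.79
[[-0.0,0.0,-0.73,0.79,-0.02,0.03,60],[-0.0,0.0,-0.73,0.79,0.04,0.03,60],[-0.0,0.0,-0.73,0.78,0.1,0.03,60],[-0.0,0.0,-0.73,0.77,0.16,0.03,60],[-0.0,0.0,-0.73,0.76,0.22,0.03,60],[-0.0,0.01,-0.73,0.74,0.28,0.03,60],[-0.0,0.0,-0.72,0.71,0.34,0.03,60],[-0.0,0.01,-0.73,0.69,0.39,0.03,60]]
[[-0.0,0.0,-0.72,0.65,0.44,0.02,60],[-0.01,0.0,-0.73,0.62,0.49,0.03,60],[-0.01,0.01,-0.72,0.58,0.53,0.03,60],[-0.0,0.01,-0.73,0.54,0.58,0.02,60],[-0.0,0.0,-0.72,0.5,0.61,0.03,60]]
```

apply_moves(moves=[[[0,0,-0.73,0.79,-0.02,0.03,60],[0,0,-0.73,0.79,0.04,0.03,60],[0,0,-0.73,0.78,0.1,0.03,60],[0,0,-0.73,0.77,0.16,0.03,60],[0,0,-0.73,0.76,0.22,0.03,60],[0,0.01,-0.73,0.74,0.28,0.03,60],[0,0,-0.72,0.71,0.34,0.03,60],[0,0.01,-0.73,0.69,0.39,0.03,60]]])

```text
time_s: 2.03
tool_pos: [476.2, -185.6, 182.2]
orientation: [0.003, 0.691, 0.723, -0.002]
force: [0.7, -0.8, 0.4]
grip_width: 60.0
```

apply_moves(moves=[[[0,0,-0.72,0.65,0.44,0.02,60],[0,0,-0.73,0.62,0.49,0.03,60],[0,0,-0.72,0.58,0.53,0.03,60],[0,0,-0.73,0.54,0.58,0.02,60],[0,0,-0.72,0.5,0.61,0.03,60]]])

```text
time_s: 2.45
tool_pos: [560.5, -43.3, 177.4]
orientation: [0.004, 0.535, 0.845, -0.002]
force: [1.0, -0.6, -1.3]
grip_width: 59.9
```

```bash
python3 - <<'E'
from h import *
show()
rows([([*DUCT,150],Rt(DY),4)],60)
E
```

```text
t 2.45 p [560.5 -43.3 177.4] xyaw 2.013 pitch -0.009 roll z [0.904 0.428 0.001] F [ 1.  -0.6 -1.3] M [-0.06 -0.16  0.03] w 59.9 q [ 0.42  0.32 -0.55  1.87  0.2   1.01  0.22]
enc xy 11.3 16.1
4 max 0.18
[[0.0,0.02,0.12,-0.13,-0.07,0.17,60],[0.0,0.02,0.12,-0.13,-0.06,0.17,60],[0.0,0.02,0.12,-0.14,-0.06,0.17,60],[0.01,0.02,0.12,-0.14,-0.07,0.18,60]]
```

apply_moves(moves=[[[0,0.02,0.12,-0.13,-0.07,0.17,60],[0,0.02,0.12,-0.13,-0.06,0.17,60],[0,0.02,0.12,-0.14,-0.06,0.17,60],[0,0,0,0,0,0,60],[0,0,0,0,0,0,60]]])

```text
time_s: 2.87
tool_pos: [563.1, -55.1, 155.8]
orientation: [0.001, 0.547, 0.837, 0.002]
force: [0.6, -0.7, 0.5]
grip_width: 59.7
```

```bash
python3 - <<'E'
from h import *
for n in ("top","scene"):
    im,d=viewer.get_image(n); cv2.imwrite(f"pics/{n}1.png",im)
    np.save(n+"1.npy",d)
show()
rows([([*DUCT,100],Rt(DY),6)],60)
E
```

```text
t 2.97 p [563.1 -55.2 156. ] xyaw 1.985 pitch -0.0 roll z [0.915 0.403 0.004] F [ 0.1 -0.3 -0.2] M [-0.05 -0.13  0.  ] w 59.8 q [ 0.43  0.35 -0.54  1.88  0.21  0.97  0.21]
enc xy 9.4 4.1
6 max 0.24
[[0.01,0.0,0.04,-0.04,-0.03,0.23,60],[0.01,0.0,0.03,-0.04,-0.03,0.23,60],[0.0,0.0,0.04,-0.04,-0.03,0.24,60],[0.01,0.0,0.03,-0.04,-0.03,0.23,60],[0.0,0.0,0.04,-0.04,-0.04,0.24,60],[0.01,0.0,0.03,-0.05,-0.03,0.23,60]]
```

View pics/scene1.png

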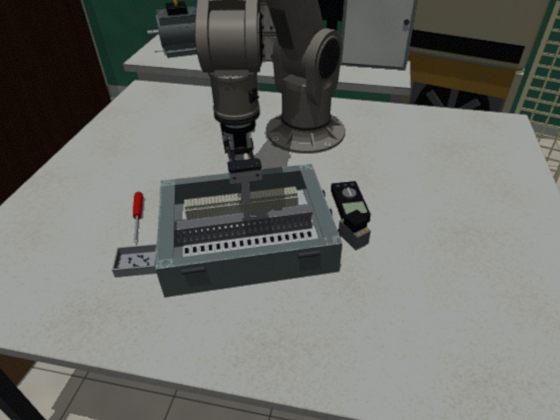

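apply_moves(moves=[[[0,0,0.05,-0.08,-0.06,0.24,60],[0,0,0.05,-0.08,-0.06,0.24,60],[0,0,0.05,-0.07,-0.06,0.24,60],[0,0,0.04,-0.05,-0.03,0.24,60],[0,0,0.03,-0.04,-0.02,0.24,60],[0,0,0.03,-0.02,0,0.2,60],[0,0,0,0,0,0,60]]])

```text
time_s: 3.55
tool_pos: [559.1, -74.7, 94.3]
orientation: [0.002, 0.56, 0.829, 0.001]
force: [-0.5, -0.0, 0.2]
grip_width: 59.8
```

```bash
python3 - <<'E'
from h import *
show()
rows([([*DUCT,85],Rt(DY),3),([*DUCT,38],Rt(DY),6)],60)
E
```

```text
t 3.55 p [559.1 -74.7  94.3] xyaw 1.953 pitch -0.001 roll z [0.928 0.373 0.004] F [-0.5 -0.   0.2] M [-0.01 -0.1   0.  ] w 59.8 q [ 0.42  0.42 -0.5   1.94  0.26  0.85  0.17]
enc xy -1.7 -12.5
9 max 0.2
[[0.01,0.0,-0.03,0.05,0.03,0.08,60],[0.01,0.01,-0.03,0.06,0.03,0.08,60],[0.02,0.0,-0.03,0.05,0.03,0.07,60],[-0.0,0.0,0.0,0.0,0.0,0.2,60],[-0.0,0.0,0.0,0.0,0.0,0.2,60],[-0.0,0.0,0.0,0.0,0.0,0.19,60],[-0.0,0.0,0.0,0.0,0.0,0.2,60],[-0.0,0.0,0.0,0.0,0.0,0.19,60]]
[[-0.0,0.0,0.0,0.0,0.0,0.2,60]]
```

apply_moves(moves=[[[0.01,0,-0.03,0.05,0.03,0.07,60],[0.01,0,-0.03,0.06,0.03,0.07,60],[0.01,0,-0.03,0.05,0.03,0.07,60],[0,0,0,0,0,0.1,60],[0,0,0,0,0,0.1,60],[0,0,0,0,0,0,60]]])

```text
time_s: 4.05
tool_pos: [560.7, -65.4, 76.4]
orientation: [0.001, 0.555, 0.832, 0.0]
force: [-0.4, -0.2, -0.0]
grip_width: 59.8
```

```bash
python3 - <<'E'
from h import *
show()
rows([([*DUCT,38],Rt(DY),7)],60)
E
```

```text
t 4.05 p [560.7 -65.4  76.4] xyaw 1.965 pitch -0.001 roll z [0.923 0.385 0.001] F [-0.4 -0.2 -0. ] M [-0.07 -0.08  0.07] w 59.8 q [ 0.4   0.44 -0.5   1.94  0.28  0.82  0.15]
enc xy 3.3 -4.4
7 max 0.14
[[0.0,0.0,0.0,-0.01,-0.0,0.14,60],[0.0,0.0,0.0,-0.0,-0.01,0.14,60],[0.0,0.0,0.01,-0.01,-0.0,0.14,60],[0.0,0.0,0.0,-0.0,-0.01,0.13,60],[0.0,0.0,0.01,-0.01,-0.0,0.14,60],[0.0,0.0,0.0,-0.0,-0.01,0.13,60],[0.01,0.01,0.01,-0.01,-0.0,0.14,60]]
```

apply_moves(moves=[[[0,0,0,-0.01,-0.01,0.14,60],[0,0,0,-0.01,-0.01,0.14,60],[0,0,0,-0.01,-0.01,0.14,60],[0,0,0,0,0,0.14,60],[0,0,0,0,0,0.14,60],[0,0,0,0,0,0.14,60],[0,0,0,0,0,0.1,60],[0,0,0,0,0,0,60]]])

```text
time_s: 4.72
tool_pos: [559.9, -67.5, 34.5]
orientation: [0.001, 0.555, 0.832, 0.0]
force: [0.5, 0.0, 1.6]
grip_width: 60.1
```

```bash
python3 - <<'E'
from h import *
im,d=viewer.get_image("scene"); cv2.imwrite("pics/s2.png",cv2.convertScaleAbs(cv2.resize(im[120:300,140:360],None,fx=3.4,fy=3.2),alpha=1.5))
show()
E
```

```text
t 4.77 p [560.  -67.5  34.8] xyaw 1.965 pitch -0.001 roll z [0.923 0.384 0.001] F [-0.4 -1.1 -0.8] M [-0.05 -0.17 -0.07] w 60.2 q [ 0.38  0.5  -0.47  1.97  0.33  0.74  0.11]
enc xy 1.9 -6.1
```

View pics/s2.png

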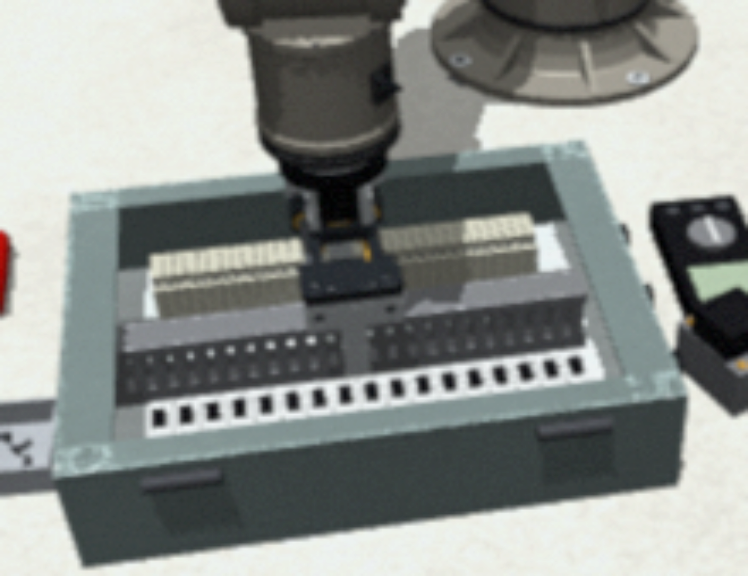

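Fingers straddle the duct at about (345,330) in the crop. Closing.

apply_moves(moves=[[[0,0,0,0,0,0,20],[0,0,0,0,0,0,20],[0,0,0,0,0,0,20],[0,0,0,0,0,0,20],[0,0,0,0,0,0,20],[0,0,0,0,0,0,20]]], squeeze=35)

```text
time_s: 5.27
tool_pos: [560.7, -67.4, 35.8]
orientation: [0.001, 0.555, 0.832, 0.0]
force: [-0.2, 0.6, -0.4]
grip_width: 29.7
```

```bash
python3 - <<'E'
from h import *
show()
E
```

```text
t 5.27 p [560.7 -67.4  35.8] xyaw 1.965 pitch -0.002 roll z [0.923 0.384 0.002] F [-0.2  0.6 -0.4] M [-0.08 -0.15 -0.04] w 29.7 q [ 0.38  0.5  -0.47  1.97  0.33  0.75  0.11]
enc xy 2.5 -6.3
```

```bash
cat >> h.py <<'E'
YAW=1.959
OFF=np.array([0.3,0,-11.2])  # duct mid in tool frame
def dp(c,z0,th,xe=2.0):
    R=Rt(YAW,np.radians(th)); m=np.r_[E0+ex*xe+ey*c,z0]
    return m-R.apply(OFF),R
def W(c,z0,th,n): p,R=dp(c,z0,th); return (p,R,n)
def zt(th,b=24): return b+180*np.sin(np.radians(th))+30*np.cos(np.radians(th))
def duct():
    p,R,s=pose(); m=p+R.apply(OFF); c=(m[:2]-E0)@ey; x=(m[:2]-E0)@ex; M=R.as_matrix()
    f=np.array([ey[0],ey[1],0])
    th=np.arcsin(M[2,0]); k=lambda a,b:(round(c+a*np.cos(th)-b*np.sin(th),1),round(m[2]+a*np.sin(th)+b*np.cos(th),1))
    print("duct c %.1f x %.1f z %.1f th %.1f yawerr %.2f"%(c,x,m[2],np.degrees(th),np.degrees(np.arctan2(M[1,0],M[0,0])-np.pi/2-EA)),"b-top",k(-180,30),"b-bot",k(-180,-30),"a-top",k(180,30),"a-bot",k(180,-30))
    show()
E
python3 - <<'E'
from h import *
duct()
rows([W(-6,57,0,3),W(-17,56,0,4)],20)
E
```

```text
duct c -6.0 x 2.5 z 47.0 th -0.1 yawerr 0.68 b-top (np.float64(-185.9), np.float64(77.3)) b-bot (np.float64(-186.0), np.float64(17.3)) a-top (np.float64(174.1), np.float64(76.7)) a-bot (np.float64(174.0), np.float64(16.7))
t 5.27 p [560.7 -67.4  35.8] xyaw 1.965 pitch -0.002 roll z [0.923 0.384 0.002] F [-0.2  0.6 -0.4] M [-0.08 -0.15 -0.04] w 29.7 q [ 0.38  0.5  -0.47  1.97  0.33  0.75  0.11]
enc xy 2.5 -6.3
7 max 0.09
[[0.01,0.01,0.02,0.0,-0.0,-0.08,20],[0.01,0.0,0.02,0.0,-0.01,-0.08,20],[0.0,0.01,0.02,0.0,-0.0,-0.09,20],[0.0,-0.0,-0.0,-0.07,-0.0,0.01,20],[0.0,-0.0,-0.0,-0.07,-0.0,0.01,20],[0.0,-0.0,-0.0,-0.07,-0.0,0.0,20],[0.0,-0.0,-0.0,-0.06,-0.0,0.01,20]]
```

apply_moves(moves=[[[0,0,0.02,0,-0.01,-0.08,20],[0,0,0.02,0,-0.01,-0.08,20],[0,0,0.01,0,0,-0.08,20],[0,0,0,-0.06,0,0,20],[0,0,0,-0.07,0,0,20],[0,0,0,-0.07,0,0,20],[0,0,0,0,0,0,20]]])

```text
time_s: 5.85
tool_pos: [563.2, -76.1, 46.9]
orientation: [0.002, 0.557, 0.83, 0.0]
force: [0.0, -1.1, -1.9]
grip_width: 29.3
```

```bash
python3 - <<'E'
from h import *
duct()
rows([W(-17,56,0,2)]+[W(-17,zt(t),t,1) for t in (1.5,3,5,7,9,11)],20)
E
```

```text
duct c -15.0 x 1.6 z 58.1 th -0.1 yawerr 0.35 b-top (np.float64(-195.0), np.float64(88.5)) b-bot (np.float64(-195.1), np.float64(28.5)) a-top (np.float64(165.0), np.float64(87.8)) a-bot (np.float64(164.9), np.float64(27.8))
t 5.85 p [563.2 -76.1  46.9] xyaw 1.959 pitch -0.002 roll z [0.925 0.379 0.002] F [ 0.  -1.1 -1.9] M [-0.06 -0.12  0.07] w 29.3 q [ 0.4   0.49 -0.47  1.95  0.31  0.77  0.13]
enc xy 1.6 -15.4
8 max 0.34
[[0.01,0.01,0.0,-0.02,0.0,0.03,20],[0.01,0.01,0.0,-0.03,0.01,0.02,20],[0.0,-0.25,0.0,-0.01,-0.0,-0.06,20],[0.0,-0.25,0.0,-0.01,-0.0,-0.12,20],[0.0,-0.33,0.0,-0.01,-0.0,-0.16,20],[0.0,-0.34,0.0,-0.03,-0.0,-0.15,20],[0.0,-0.33,0.0,-0.03,-0.0,-0.15,20],[0.0,-0.33,0.0,-0.03,-0.0,-0.15,20]]
```

apply_moves(moves=[[[0,0,0,-0.03,0,0.03,20],[0,0,0,-0.02,0,0.02,20],[0,0,0,0,0,0,20]]])

```text
time_s: 6.1
tool_pos: [564.0, -78.5, 44.5]
orientation: [0.001, 0.558, 0.83, 0.0]
force: [-0.3, 0.1, -1.5]
grip_width: 30.0
```

```bash
python3 - <<'E'
from h import *
duct()
d=None
for n in("top","scene"):
    im,d=viewer.get_image(n); np.save(n+"2.npy",d)
    P,u,v=cloud(n,d); x=(P[:,:2]-E0)@ex; y=(P[:,:2]-E0)@ey
    m=(abs(x-2)<14)&(y>140)&(y<171)&(P[:,2]>70)&(P[:,2]<94)
    print(n,m.sum(),"max y of duct top",np.sort(y[m])[-6:].round(1),"z",np.median(P[m,2]).round(1))
    cr=im[190:240,230:270] if n=="top" else im[180:260,270:340]
    cv2.imwrite(f"pics/{n}_enda.png",cv2.convertScaleAbs(cv2.resize(cr,None,fx=7,fy=7,interpolation=cv2.INTER_CUBIC),alpha=1.4))
rows([W(-17,zt(t),t,1) for t in (1,2,3,4.5,6,7)],20)
E
```

```text
duct c -17.5 x 1.4 z 55.7 th -0.1 yawerr 0.31 b-top (np.float64(-197.5), np.float64(86.0)) b-bot (np.float64(-197.6), np.float64(26.0)) a-top (np.float64(162.5), np.float64(85.3)) a-bot (np.float64(162.4), np.float64(25.3))
t 6.1 p [564.  -78.5  44.5] xyaw 1.959 pitch -0.002 roll z [0.926 0.378 0.002] F [-0.3  0.1 -1.5] M [-0.01 -0.05  0.01] w 30.0 q [ 0.4   0.49 -0.47  1.95  0.32  0.76  0.14]
enc xy 1.5 -17.9
top 120 max y of duct top [160.2 160.4 160.5 160.7 160.9 161.1] z 85.7
scene 83 max y of duct top [161.5 161.6 162.2 162.2 162.5 162.5] z 84.4
6 max 0.25
[[0.02,-0.15,-0.0,0.0,0.01,-0.03,20],[0.0,-0.17,-0.0,-0.0,0.0,-0.08,20],[0.0,-0.16,-0.0,-0.01,0.0,-0.08,20],[0.0,-0.25,-0.0,-0.01,0.0,-0.12,20],[0.0,-0.25,-0.0,-0.02,0.0,-0.11,20],[0.0,-0.17,-0.0,-0.01,0.0,-0.08,20]]
```

View pics/top_enda.png

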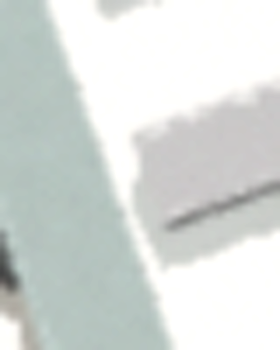

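View pics/scene_enda.png

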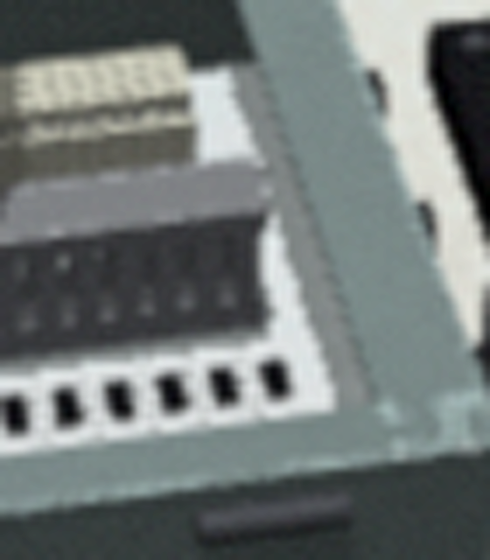

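The a end now shows clear of the flange (measured y ≈ 162 mm, lip at 172 mm), matching the model. Tilting.

apply_moves(moves=[[[0,-0.15,0,0,0,-0.05,20],[0,-0.17,0,0,0,-0.08,20],[0,-0.17,0,-0.01,0,-0.08,20],[0,-0.25,0,-0.01,0,-0.12,20],[0,-0.25,0,-0.02,0,-0.11,20],[0,-0.17,0,-0.01,0,-0.08,20],[0,0,0,0,0,0,20]]])

```text
time_s: 6.78
tool_pos: [563.3, -79.1, 67.0]
orientation: [0.056, 0.556, 0.828, -0.037]
force: [-0.1, -2.0, -5.0]
grip_width: 30.1
```

```bash
python3 - <<'E'
from h import *
duct()
rows([W(-17,zt(t),t,1) for t in (9,11,13,15,17,19,21)],20)
E
```

```text
duct c -16.3 x 0.5 z 78.0 th -7.7 yawerr 0.29 b-top (np.float64(-190.7), np.float64(132.0)) b-bot (np.float64(-198.7), np.float64(72.5)) a-top (np.float64(166.1), np.float64(83.5)) a-bot (np.float64(158.0), np.float64(24.0))
t 6.78 p [563.3 -79.1  67. ] xyaw 1.958 pitch -0.135 roll z [0.926 0.378 0.002] F [-0.1 -2.  -5. ] M [ 0.26  0.17 -0.14] w 30.1 q [ 0.28  0.42 -0.41  2.    0.43  0.76 -0.03]
enc xy 0.5 -18.1
7 max 0.34
[[0.01,-0.21,-0.01,-0.04,0.04,-0.09,20],[0.0,-0.33,0.0,-0.03,-0.0,-0.15,20],[0.0,-0.34,0.0,-0.04,-0.0,-0.15,20],[0.01,-0.33,0.0,-0.04,-0.0,-0.14,20],[-0.0,-0.33,0.0,-0.05,-0.0,-0.14,20],[-0.0,-0.34,0.0,-0.05,-0.0,-0.13,20],[-0.0,-0.33,0.0,-0.05,-0.0,-0.14,20]]
```

My pitch sign was inverted, so the tool tilted the wrong way. The force is still small (about 5 N). I'll look before correcting.

```bash
python3 - <<'E'
from h import *
for n in("top","scene"):
    im,d=viewer.get_image(n); np.save(n+"3.npy",d)
    cr=im[80:300,170:440] if n=="top" else im[120:300,140:360]
    cv2.imwrite(f"pics/{n}3.png",cv2.convertScaleAbs(cv2.resize(cr,None,fx=2.9 if n=="top" else 3.4,fy=2.7 if n=="top" else 3.2,interpolation=cv2.INTER_CUBIC),alpha=1.4))
    P,u,v=cloud(n,d); x=(P[:,:2]-E0)@ex; y=(P[:,:2]-E0)@ey
    r=viewer.masks_of(n,"duct_mid")
    for q in r[:1]:
        P,u,v=cloud(n,d,q["mask"]); x=(P[:,:2]-E0)@ex; y=(P[:,:2]-E0)@ey
        print(n,q["conf"])
        for a in range(-200,200,20):
            m=(y>a)&(y<a+20)&(abs(x-1)<12)
            if m.sum()>5: print(a+10,m.sum(),np.percentile(P[m,2],[50,90]).round(1),end=" | ")
duct()
E
```

```text
top 0.71
-170 59 [97.4 99.7] | -150 89 [ 98.2 100.4] | -130 52 [ 99.  101.5] | 70 98 [111.8 114. ] | 90 100 [112.9 115.5] | 110 103 [114.9 116.9] | 130 100 [115.8 118.7] | 150 102 [117.  119.2] | 170 29 [116.5 119.3] | scene 0.98
-170 55 [94.9 98. ] | -150 75 [96.6 98.9] | -130 76 [ 97.8 100.1] | -110 79 [ 99.1 101. ] | -90 66 [100.7 102.4] | -70 69 [101.7 103.8] | -50 75 [102.6 104.6] | -30 26 [102.  105.1] | 10 21 [53.2 71.5] | 30 17 [55.  72.9] | 50 68 [109.  111.6] | 70 62 [110.9 112.6] | 90 75 [111.9 113.3] | 110 64 [112.7 115.6] | 130 70 [113.9 115.8] | 150 73 [115.4 117.5] | 170 18 [116.8 118.6] | duct c -17.2 x 0.4 z 77.4 th -7.6 yawerr 0.22 b-top (np.float64(-191.6), np.float64(130.9)) b-bot (np.float64(-199.6), np.float64(71.4)) a-top (np.float64(165.2), np.float64(83.3)) a-bot (np.float64(157.3), np.float64(23.8))
t 6.98 p [563.5 -79.9  66.3] xyaw 1.957 pitch -0.133 roll z [0.926 0.377 0.001] F [-0.7 -0.2 -1.4] M [ 0.1  -0.04 -0.06] w 29.6 q [ 0.29  0.42 -0.42  2.    0.43  0.76 -0.02]
enc xy 0.5 -19.0
```

View pics/scene3.png

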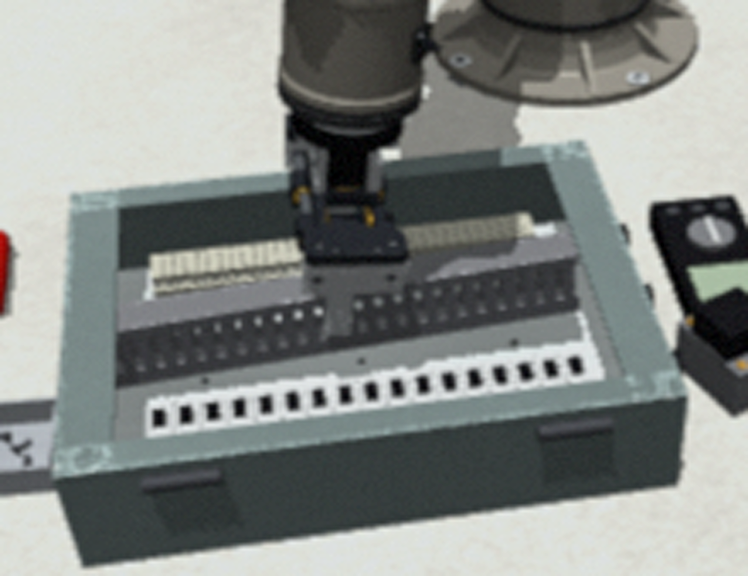

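View pics/top3.png

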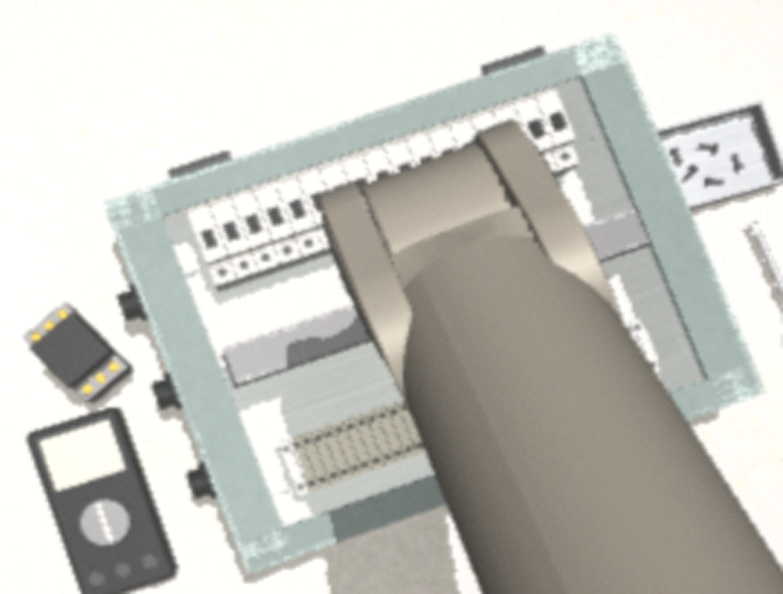

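```bash
python3 - <<'E'
from h import *
for n in("top","scene"):
    d=np.load(n+"3.npy"); P,u,v=cloud(n,d); x=(P[:,:2]-E0)@ex; y=(P[:,:2]-E0)@ey; z=P[:,2]
    m=(abs(x-1)<11)&(((y>60)&(y<158))|((y<-90)&(y>-165)))&(abs(z-(106+.065*y))<6)
    k=np.polyfit(y[m],z[m],1); print(n,m.sum(),"slope deg",np.degrees(np.arctan(k[0])).round(2),"z top at y=-17",np.polyval(k,-17).round(1))
    m=(abs(x-1)<11)&(y>150)&(y<190)&(abs(z-np.polyval(k,y))<5)
    print("end a y",np.sort(y[m])[-8:].round(1))
p,R,s=pose(); print("grasp pt",p+R.apply([0,0,-19]), )
g=p+R.apply([0,0,-19]); print("enc y",(g[:2]-E0)@ey,"x",(g[:2]-E0)@ex,"z",g[2])
E
```

```text
top 603 slope deg 3.62 z top at y=-17 106.5
end a y [163.1 163.2 163.4 163.8 164.  164.2 164.3 164.5]
scene 397 slope deg 3.56 z top at y=-17 105.7
end a y [161.4 162.4 162.4 162.9 163.  163.4 164.5 165.1]
grasp pt [562.52943801 -77.60720252  85.13674875]
enc y -16.452525741412288 x 0.41895755616039376 z 85.13674874678053
```

The flange pivoted the duct gently in the pads, so it is now a-end up by 3.6°, which is the direction I want. I'm fixing the sign and including the 11.2° offset between duct and tool.

```bash
sed -i 's/Ro.from_rotvec(\[0,-pitch,0\])/Ro.from_rotvec([0,pitch,0])/' h.py; cat >> h.py <<'E'
OFF=np.array([3.1,0,-10.7]); DEL=11.2
def dp(c,z0,th,xe=1.0):
    R=Rt(YAW,np.radians(th-DEL)); m=np.r_[E0+ex*xe+ey*c,z0]
    return m-R.apply(OFF),R
def duct():
    p,R,s=pose(); m=p+R.apply(OFF); c=(m[:2]-E0)@ey; x=(m[:2]-E0)@ex; M=R.as_matrix()
    th=np.arcsin(M[2,0])+np.radians(DEL); k=lambda a,b:(float(round(c+a*np.cos(th)-b*np.sin(th),1)),float(round(m[2]+a*np.sin(th)+b*np.cos(th),1)))
    print("duct c %.1f x %.1f z %.1f th %.1f yawerr %.2f"%(c,x,m[2],np.degrees(th),np.degrees(np.arctan2(M[1,0],M[0,0])-np.pi/2-EA)),"b-top",k(-180,30),"b-bot",k(-180,-30),"a-top",k(180,30),"a-bot",k(180,-30))
    show()
E
python3 - <<'E'
from h import *
p,R=dp(0,100,30); print(R.as_matrix()[:,0], "x should rise by sin(18.8)")
duct()
rows([W(-16.5,66,3.6,4)]+[W(-17,zt(t),t,1) for t in (4.5,6,7.5)],20)
E
```

```text
[-0.3583317   0.87620957  0.3222657 ] x should rise by sin(18.8)
duct c -14.5 x 0.4 z 76.5 th 3.6 yawerr 0.22 b-top (-196.0, 95.1) b-bot (-192.2, 35.3) a-top (163.3, 117.7) a-bot (167.0, 57.9)
t 6.98 p [563.5 -79.9  66.3] xyaw 1.957 pitch -0.133 roll z [0.926 0.377 0.001] F [-0.7 -0.2 -1.4] M [ 0.1  -0.04 -0.06] w 29.6 q [ 0.29  0.42 -0.42  2.    0.43  0.76 -0.02]
enc xy 0.5 -19.0
7 max 0.25
[[0.0,0.0,-0.0,-0.0,0.0,0.07,20],[0.0,0.0,-0.01,-0.01,0.0,0.07,20],[0.01,0.0,-0.0,-0.0,0.01,0.06,20],[0.0,0.0,-0.01,-0.01,0.0,0.07,20],[0.0,0.15,0.0,-0.01,0.0,-0.05,20],[0.0,0.25,0.0,-0.01,0.0,-0.11,20],[0.0,0.25,0.0,-0.0,0.0,-0.12,20]]
```

apply_moves(moves=[[[0,0,0,0,0,0.07,20],[0,0,0,-0.01,0,0.07,20],[0,0,0,-0.01,0,0.06,20],[0,0,0,-0.01,0,0.06,20],[0,0.15,0,-0.01,0,-0.05,20],[0,0.25,0,-0.01,0,-0.11,20],[0,0.25,0,0,0,-0.12,20],[0,0,0,0,0,0,20]]])

```text
time_s: 7.65
tool_pos: [564.1, -82.8, 64.6]
orientation: [0.025, 0.558, 0.829, -0.017]
force: [-0.4, -0.6, -0.8]
grip_width: 29.8
```

```bash
python3 - <<'E'
from h import *
duct()
n="scene"; im,d=viewer.get_image(n); P,u,v=cloud(n,d); x=(P[:,:2]-E0)@ex; y=(P[:,:2]-E0)@ey; z=P[:,2]
np.save("scene4.npy",d)
m=(abs(x-1)<11)&(((y>50)&(y<158))|((y<-80)&(y>-165)))&(z>70)&(z<160)
k=np.polyfit(y[m],z[m],1)
for _ in range(4):
    mm=m&(abs(z-np.polyval(k,y))<6); k=np.polyfit(y[mm],z[mm],1)
print(mm.sum(),"th",np.degrees(np.arctan(k[0])).round(2),"ztop at -20",np.polyval(k,-20).round(1))
mm=(abs(x-1)<11)&(y>140)&(abs(z-np.polyval(k,y))<5); print("enda",np.sort(y[mm])[-5:].round(1))
E
```

```text
duct c -18.1 x -0.1 z 75.1 th 7.8 yawerr 0.18 b-top (-200.5, 80.5) b-bot (-192.4, 21.0) a-top (156.2, 129.2) a-bot (164.3, 69.8)
t 7.65 p [564.1 -82.8  64.6] xyaw 1.956 pitch -0.06 roll z [0.927 0.376 0.   ] F [-0.4 -0.6 -0.8] M [-0.01 -0.15  0.01] w 29.8 q [ 0.36  0.45 -0.45  1.96  0.35  0.78  0.08]
enc xy -0.1 -21.8
455 th 7.8 ztop at -20 104.1
enda [155.7 156.7 156.8 157.7 157.8]
```

```bash
python3 - <<'E'
from h import *
rows([W(-17,zt(t,25),t,1) for t in (9,11,13,15,17,19)],20)
E
```

```text
6 max 0.34
[[-0.0,0.21,-0.02,0.01,0.03,-0.2,20],[-0.0,0.34,-0.0,0.01,0.0,-0.15,20],[-0.0,0.33,-0.0,0.01,0.0,-0.15,20],[-0.0,0.33,-0.0,0.01,0.0,-0.14,20],[-0.0,0.34,-0.0,0.02,0.0,-0.14,20],[-0.0,0.33,-0.0,0.02,0.0,-0.14,20]]
```

apply_moves(moves=[[[0,0.21,0,0.01,0.02,-0.18,20],[0,0.33,0,0.01,0.01,-0.15,20],[0,0.33,0,0.01,0,-0.15,20],[0,0.33,0,0.01,0,-0.15,20],[0,0.33,0,0.02,0,-0.14,20],[0,0.33,0,0.02,0,-0.14,20],[0,0,0,0,0,0,20]]])

```text
time_s: 8.28
tool_pos: [562.0, -78.1, 98.3]
orientation: [-0.058, 0.556, 0.828, 0.037]
force: [-0.3, -0.3, -1.1]
grip_width: 29.5
```

```bash
python3 - <<'E'
from h import *
duct()
rows([W(-13,zt(t,26),t,1) for t in (21.5,23.5,25.5,27.5,28)],20)
E
```

```text
duct c -15.2 x -0.2 z 109.4 th 19.1 yawerr 0.27 b-top (-195.1, 78.9) b-bot (-175.5, 22.2) a-top (145.1, 196.6) a-bot (164.8, 139.9)
t 8.28 p [562.  -78.1  98.3] xyaw 1.958 pitch 0.138 roll z [ 0.926  0.378 -0.004] F [-0.3 -0.3 -1.1] M [-0.28 -0.21  0.02] w 29.5 q [ 0.53  0.47 -0.54  1.86  0.14  0.94  0.33]
enc xy -0.3 -16.8
5 max 0.4
[[-0.04,0.4,-0.01,0.1,0.03,-0.25,20],[0.0,0.34,0.0,0.03,0.0,-0.13,20],[0.0,0.33,0.0,0.04,0.0,-0.13,20],[0.0,0.33,0.0,0.04,0.0,-0.12,20],[0.0,0.09,0.0,0.01,0.0,-0.03,20]]
```

apply_moves(moves=[[[0,0.4,0,0.1,0.02,-0.25,20],[0,0.33,0,0.03,0,-0.13,20],[0,0.33,0,0.04,0,-0.13,20],[0,0.33,0,0.04,0,-0.12,20],[0,0,0,0,0,0,20],[0,0,0,0,0,0,20],[0,0,0,0,0,0,20]]])

```text
time_s: 8.87
tool_pos: [559.1, -73.1, 120.2]
orientation: [-0.118, 0.553, 0.822, 0.072]
force: [0.2, 0.5, -0.8]
grip_width: 30.0
```

```bash
python3 - <<'E'
from h import *
duct()
for n in("top","scene"):
    im,d=viewer.get_image(n); np.save(n+"5.npy",d); cv2.imwrite(f"pics/{n}5.png",cv2.convertScaleAbs(im,alpha=1.4))
n="scene"; P,u,v=cloud(n,d); x=(P[:,:2]-E0)@ex; y=(P[:,:2]-E0)@ey; z=P[:,2]
m=(abs(x)<11)&(y>40)&(y<150)&(z>120)
k=np.polyfit(y[m],z[m],1)
for _ in range(4):
    mm=m&(abs(z-np.polyval(k,y))<8); k=np.polyfit(y[mm],z[mm],1)
print(mm.sum(),"th",np.degrees(np.arctan(k[0])).round(2))
rows([W(25,140,27,6),W(25,235,27,10)],20)
E
```

```text
duct c -11.0 x -0.9 z 131.3 th 27.1 yawerr 0.15 b-top (-184.9, 76.1) b-bot (-157.6, 22.7) a-top (135.7, 240.0) a-bot (163.0, 186.6)
t 8.87 p [559.1 -73.1 120.2] xyaw 1.956 pitch 0.277 roll z [ 0.925  0.379 -0.012] F [ 0.2  0.5 -0.8] M [-0.32 -0.23  0.  ] w 30.0 q [ 0.6   0.51 -0.58  1.79  0.03  1.06  0.43]
enc xy -1.0 -11.0
252 th 27.08
16 max 0.23
[[-0.02,-0.0,-0.0,0.15,0.01,0.01,20],[-0.02,-0.0,-0.0,0.15,0.01,0.01,20],[-0.02,-0.0,-0.0,0.15,0.01,0.01,20],[-0.02,-0.01,-0.01,0.15,0.01,0.0,20],[-0.01,-0.0,-0.0,0.16,0.01,0.0,20],[-0.02,-0.01,-0.01,0.15,0.0,0.01,20],[0.0,0.0,0.0,0.06,0.0,-0.23,20],[0.0,0.0,0.0,0.07,0.0,-0.23,20]]
[[0.0,0.0,0.0,0.06,0.0,-0.23,20],[0.0,0.0,0.0,0.07,0.0,-0.23,20],[0.0,0.0,0.0,0.06,0.0,-0.23,20],[0.0,0.0,0.0,0.07,0.0,-0.23,20],[0.0,0.0,0.0,0.06,0.0,-0.23,20],[0.0,0.0,0.0,0.07,0.0,-0.23,20],[0.0,0.0,0.0,0.06,0.0,-0.22,20],[0.0,0.0,0.0,0.07,0.0,-0.23,20]]
```

View pics/scene5.png

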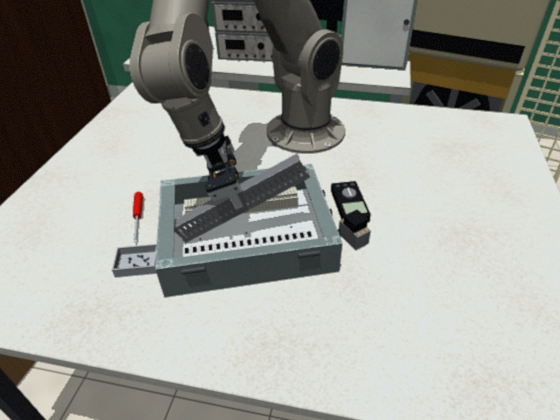

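The a end is out at pixel (300,165), the b end is still inside at (185,230), and the measured tilt is 27.1°. Next is the slide in +y, then the lift.

apply_moves(moves=[[[-0.02,0,0,0.15,0.01,0,20],[-0.02,0,0,0.15,0.01,0,20],[-0.02,0,0,0.15,0.01,0,20],[-0.02,0,0,0.15,0.01,0,20],[0,0,0,0.15,0.01,0,20],[0,0,0,0.15,0,-0.05,20],[0,0,0,0.06,0,-0.2,20],[0,0,0,0.06,0,-0.23,20]]])

```text
time_s: 9.63
tool_pos: [545.1, -34.2, 151.1]
orientation: [-0.116, 0.551, 0.823, 0.075]
force: [1.1, 0.3, -1.2]
grip_width: 29.4
```

```bash
python3 - <<'E'
from h import *
duct()
rows([W(25,240,27,8)],20)
E
```

```text
duct c 30.3 x 0.5 z 162.2 th 27.1 yawerr 0.39 b-top (-143.6, 107.0) b-bot (-116.3, 53.6) a-top (177.0, 270.8) a-bot (204.3, 217.3)
t 9.63 p [545.1 -34.2 151.1] xyaw 1.96 pitch 0.277 roll z [ 0.925  0.381 -0.005] F [ 1.1  0.3 -1.2] M [-0.3  -0.26 -0.  ] w 29.4 q [ 0.58  0.44 -0.61  1.82 -0.01  1.07  0.4 ]
enc xy 0.5 30.3
8 max 0.24
[[-0.01,-0.0,0.0,0.05,0.0,-0.24,20],[-0.01,-0.0,0.0,0.05,0.0,-0.24,20],[-0.01,-0.0,0.0,0.05,0.0,-0.24,20],[-0.0,-0.0,0.0,0.05,0.0,-0.24,20],[-0.01,-0.0,0.0,0.05,0.0,-0.24,20],[-0.0,-0.0,0.0,0.05,0.0,-0.24,20],[-0.01,-0.0,0.01,0.05,0.0,-0.23,20],[-0.0,-0.01,0.0,0.05,0.01,-0.24,20]]
```

apply_moves(moves=[[[0,0,0,0.05,0,-0.24,20],[0,0,0,0.05,0,-0.24,20],[0,0,0,0.05,0,-0.24,20],[0,0,0,0.05,0,-0.24,20],[0,0,0,0.05,0,-0.24,20],[0,0,0,0.05,0,-0.24,20],[0,0,0,0.05,0,-0.2,20],[0,0,0,0,0,0,20]]])

```text
time_s: 10.3
tool_pos: [549.2, -40.1, 229.4]
orientation: [-0.113, 0.552, 0.823, 0.076]
force: [0.1, -0.4, -1.6]
grip_width: 29.9
```

```bash
python3 - <<'E'
from h import *
duct()
rows([W(15,245,0,14)],20)
E
```

```text
duct c 23.4 x 2.0 z 240.6 th 26.8 yawerr 0.35 b-top (-150.7, 186.0) b-bot (-123.6, 132.5) a-top (170.5, 348.6) a-bot (197.6, 295.1)
t 10.3 p [549.2 -40.1 229.4] xyaw 1.959 pitch 0.273 roll z [ 0.925  0.379 -0.   ] F [ 0.1 -0.4 -1.6] M [-0.32 -0.24  0.02] w 29.9 q [ 0.61  0.36 -0.63  1.73 -0.05  1.22  0.41]
enc xy 2.0 23.3
14 max 0.32
[[-0.0,-0.32,0.0,-0.02,-0.0,-0.02,20],[-0.0,-0.32,0.0,-0.02,-0.0,-0.02,20],[-0.0,-0.32,0.0,-0.02,-0.0,-0.01,20],[-0.0,-0.32,0.0,-0.02,-0.0,-0.01,20],[-0.0,-0.32,0.0,-0.02,-0.0,-0.01,20],[-0.0,-0.32,0.0,-0.02,-0.0,-0.01,20],[-0.0,-0.32,0.0,-0.02,-0.0,-0.01,20],[-0.0,-0.32,0.0,-0.03,-0.0,-0.01,20]]
[[-0.0,-0.32,0.0,-0.03,-0.0,-0.01,20],[-0.0,-0.32,0.0,-0.02,-0.01,-0.01,20],[-0.0,-0.32,0.0,-0.03,-0.0,-0.01,20],[-0.0,-0.32,0.0,-0.03,-0.01,-0.01,20],[-0.0,-0.32,0.0,-0.02,-0.0,-0.01,20],[-0.0,-0.31,0.01,-0.03,-0.01,-0.01,20]]
```

Whole duct is above the flange. Levelling.

apply_moves(moves=[[[0,-0.32,0,-0.02,0,-0.02,20],[0,-0.32,0,-0.02,0,-0.02,20],[0,-0.32,0,-0.02,0,-0.01,20],[0,-0.32,0,-0.02,0,-0.01,20],[0,-0.32,0,-0.02,0,-0.01,20],[0,-0.32,0,-0.02,0,-0.01,20],[0,-0.32,0,-0.02,0,-0.01,20],[0,-0.32,0,-0.03,0,-0.01,20]]])

```text
time_s: 10.97
tool_pos: [551.2, -47.2, 230.7]
orientation: [0.008, 0.557, 0.831, -0.006]
force: [0.6, 0.0, -0.4]
grip_width: 29.9
```

apply_moves(moves=[[[0,-0.32,0,-0.03,0,-0.01,20],[0,-0.32,0,-0.02,0,-0.01,20],[0,-0.32,0,-0.03,0,-0.01,20],[0,-0.32,0,-0.03,0,-0.01,20],[0,-0.32,0,-0.02,0,-0.01,20],[0,-0.2,0,0,0,0,20],[0,0,0,0,0,0,20],[0,0,0,0,0,0,20]]])

```text
time_s: 11.63
tool_pos: [551.6, -46.0, 233.0]
orientation: [0.098, 0.547, 0.829, -0.062]
force: [-0.0, -0.4, -1.6]
grip_width: 29.6
```

```bash
cat > chk.py <<'E'
from h import *
import sys
duct()
t=sys.argv[1]
for n in("top","scene"):
    im,d=viewer.get_image(n); cv2.imwrite(f"pics/{n}{t}.png",cv2.convertScaleAbs(im,alpha=1.4))
    P,u,v=cloud(n,d); x=(P[:,:2]-E0)@ex; y=(P[:,:2]-E0)@ey; z=P[:,2]
    m=(abs(x-2)<11)&(abs(y)<215)&(abs(y)>75)&(z>240)&(z<320)
    k=np.polyfit(y[m],z[m],1) 
    for _ in range(4):
        mm=m&(abs(z-np.polyval(k,y))<6); k=np.polyfit(y[mm],z[mm],1)
    kx=np.polyfit(x[mm],z[mm]-np.polyval(k,y[mm]),1)
    print(n,mm.sum(),"th",np.degrees(np.arctan(k[0])).round(2),"roll",np.degrees(np.arctan(kx[0])).round(2),"top z at 15",np.polyval(k,15).round(1),"y range",np.percentile(y[mm],[0.5,99.5]).round(1))
E
python3 chk.py 6
```

```text
duct c 22.5 x 1.9 z 242.7 th -2.1 yawerr 1.17 b-top (-156.3, 279.2) b-bot (-158.5, 219.3) a-top (203.4, 266.1) a-bot (201.2, 206.1)
t 11.63 p [551.6 -46.  233. ] xyaw 1.974 pitch -0.232 roll z [0.92  0.393 0.004] F [-0.  -0.4 -1.6] M [0.23 0.02 0.06] w 29.6 q [ 0.35  0.2  -0.6   1.9   0.39  1.06 -0.03]
enc xy 2.1 17.0
top 689 th -2.06 roll -0.61 top z at 15 272.6 y range [-155.9  203. ]
scene 503 th -2.15 roll -1.12 top z at 15 272.1 y range [-154.6  204.4]
```

apply_moves(moves=[[[0,0.15,0,-0.05,0,0,20],[0,0.15,0,-0.05,0,0,20],[0,0.05,0,0,0,0,20],[0,0,0,0,0,0,20],[0,0,0,0,0,0,20],[0,0,0,0,0,0,20],[0,0,0,0,0,0,20]]])

```text
time_s: 12.32
tool_pos: [553.8, -52.8, 233.7]
orientation: [0.08, 0.551, 0.829, -0.05]
force: [-0.2, -0.1, -1.8]
grip_width: 29.8
```

```bash
python3 chk.py 7; python3 - <<'E'
from h import *
for n in("top",):
    d=viewer.get_image(n)[1]
    for name in ("contactor","meter","screw_tray","screwdriver"):
        r=viewer.masks_of(n,name)
        for q in r[:1]:
            P,u,v=cloud(n,d,q["mask"]); print(name,round(q["conf"],2),np.round(np.percentile(P,[2,50,98],axis=0)).tolist())
print(arm.state()["joint_vel"].round(3))
E
```

```text
duct c 14.9 x 1.5 z 243.6 th 0.4 yawerr 0.88 b-top (-165.3, 272.5) b-bot (-164.9, 212.5) a-top (194.7, 274.8) a-bot (195.1, 214.8)
t 12.32 p [553.8 -52.8 233.7] xyaw 1.969 pitch -0.189 roll z [0.922 0.388 0.004] F [-0.2 -0.1 -1.8] M [ 0.19  0.02 -0.03] w 29.8 q [ 0.38  0.21 -0.6   1.88  0.35  1.07  0.03]
enc xy 1.6 9.9
top 960 th 0.35 roll 0.03 top z at 15 273.3 y range [-164.4  194.1]
scene 527 th 0.29 roll -0.68 top z at 15 272.7 y range [-162.4  196. ]
meter 0.95 [[304.0, 140.0, 16.0], [377.0, 190.0, 32.0], [450.0, 242.0, 42.0]]
screw_tray 0.94 [[670.0, -360.0, -2.0], [711.0, -322.0, 4.0], [746.0, -264.0, 30.0]]
screwdriver 0.8 [[458.0, -418.0, 1.0], [512.0, -391.0, 22.0], [628.0, -344.0, 28.0]]
[ 0.     0.     0.002  0.001  0.001 -0.001 -0.001]
```

View pics/scene7.png

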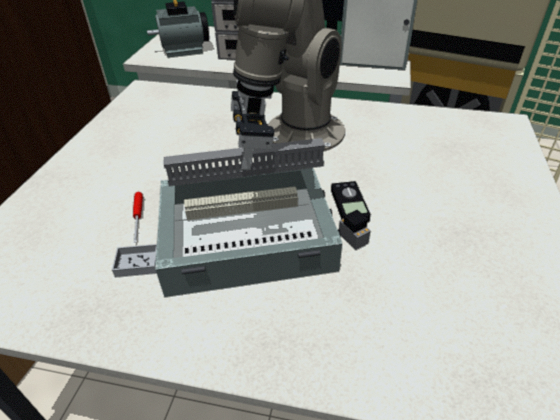

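The duct hangs level over the enclosure, from (165,165) to (325,150). It is at rest and the bystanders haven't moved. Handing in.

```bash
python3 -c "
from station import arm
print(arm.close_job())"
```

```text
the job is handed in; nothing more can be done
None
```

The duct is out of the enclosure and held level, cover up, in the gripper. I handed the job in about 12.6 s into the 38 s allowed. I gripped it at mid-length, slid it towards the -y end, tilted the +y end (duct_end_a) out through the opening to about 27°, then slid, lifted and levelled it.

**Last checks:**
- **Level:** the tilt measures 0.3° along its length in both cameras. Sideways, the top camera gives 0.0° and the scene camera -0.7°.
- **Height:** the underside is about 113 mm above the enclosure's rim, and the end centres are about 243 mm above the bench.
- **Position:** its middle is about 15 mm horizontally from the opening's centre.
- **Grip and rest:** grip width is 29.8 mm, the arm is at rest, and the force reading is about duct weight (1.8 N).
- **Bystanders:** the meter, screwdriver and tray read within their first measurements, to a few mm. The last check did not detect the contactor; in the final picture it looks to be where it started.

**One mistake on the way:** my first tilt had the wrong sign. The -y end's top edge touched the underside of the flange, and the duct pivoted about 11° in the pads. The wrist force I read just after that was about 5 N. I saw no force readings during the move itself, so I can't confirm from them that contact stayed under the 20 N limit. I measured the pivot in the images and allowed for it, so the tool is now tilted about 11° while the duct is level.

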